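# Open the stall's cash box

### The arm

A 7-joint arm with a two-finger parallel gripper is mounted at the origin on the work surface. World frame = base frame: x ahead of the robot, y to its left, z up, the work surface at z = 0. Lengths are in mm, angles in rad, forces in N, time in s.
With the tool pointing down it reaches from about 400 to 875 mm from the base axis. Payload 6.5 kg.
Tool frame: the origin (TCP) lies midway between the tips of the shut fingers; the grasp point (between the pads) lies 19 mm behind it; x points along the fingers, y is the direction in which the jaws open and shut, and the axes are right-handed (so a half turn about x gives the same grasp; the last joint's range is limited). The gripper opens to 88 mm and grips with 3 to 60 N. Pads are 18 mm wide; open, the fingers measure 123 mm over their backs; the gripper's body (75 mm by 187 mm) begins 45 mm behind the grasp point.
Start: joints at [-1.399, 0.536, -0.004, 1.538, 0.003, 1.067, -0.071], TCP at [153.113, 631.701, 238.716] pointing down, gripper open.
Joint ranges: [-2.7, 2.7], [-0.37, 2.16], [-1.27, 1.26], [0.24, 2.4], [-1.31, 4.45], [0.19, 1.91], [-2.76, 2.76]. Speed limits (rad/s): [2.39, 2.39, 3.14, 3.14, 3.14, 3.14, 3.14].

### API

Orientations are given as a 3x3 rotation matrix whose columns are the frame's x, y, z axes.
In Python, from rig import arm gives the robot as it stands. The module is installed in compiled form; this text tells all that it offers.
- The arm moves only by the tool jog_arm, never from a script. Its argument "series" is a list of rows, each a list of 3 entries, a list of its own where there are three numbers: the opening in per cent of the stroke, from 0 (shut) to 100 (fully open), then the shift along the tool's x, y, z in cm, then the turn, a rotation vector about the tool's x, y, z in degrees. In form: [[gripper, [dx, dy, dz], [wx, wy, wz]], ...]. A call has exactly 5 rows; each row shifts and turns the commanded pose from where the row before left it, along the tool's axes as they then stand; what a row does not reach is not made up. A row lasts 1/10 s, in which the tool goes at most 50 mm and 8.59 degrees, less where a joint would pass 70% of its speed; a pose out of reach is approached as far as the arm can. A call is refused whole if a number of a shift passes 5 or a number of a turn 8.59, either way. A call with a gripper value outside its range is refused whole. The fingers move at their own pace and stop on an object; the grip force is fixed at half the most. Time passes only in rows, so rows that do not move let the fingers close, or fill a call up. It gives the time, the measured TCP pose, the force and the opening at its end, in the units of the state.
- arm.state(): the state, without advancing time (a new reading comes with each control period).
- arm.grab_frame(name): name is "scene" or "side" or "wrist"; returns the picture (420x560x3 uint8, red, green, blue); there is no depth.
- arm.camera_info(name): a dict with "intrinsics" (3x3 intrinsics, pixels), "dist_coeffs" ([k1, k2, p1, p2, k3] as OpenCV has them; the pictures are not rectified), "rvec" (rotation vector, rad) and "tvec" (3), from world to camera coordinates, as OpenCV has them. Camera axes: x right, y down, z forward; pixel columns grow to the right and rows downward; lengths in mm; the calibration is good to about 2 mm. A picture is of the moment at which its call begins: read the wrist's pose just before it. camera_info takes no time and is no camera call; for the wrist camera it gives the pose at the moment of the call.
- arm.hand_in(): hands the job in, once; it reports no verdict.
The state is a dict: "time": time; "joint_pos": joint angles; "joint_vel": joint speeds; "tau": joint torques, N m; "position": TCP position; "eef_rot": TCP orientation; "force": force on the tool from outside, world axes, zero at the start; "moment": the same for the moment, N m; "opening": opening from 0.0 (shut) to 1.0 (fully open).
Only numpy, scipy, OpenCV 4.12 (cv2) and the standard library are available. Lean on these libraries where they do the work, as an engineer would, in place of code of your own. Each camera call takes 0.05 s, during which the arm holds its last target. There are 200 camera calls.

### The job

At the crockery stall, open the steel cash box so that its lid stays open by itself. First, with the lid still shut, push the tall mug that stands behind the box, at its hinge side, along the table until it is clear of the lid's swing; then lift the lid by its front lip with a fingertip and push it over until it lies fully back on its stop. Use only the outside of the fingers, gently: pinch and lift nothing, keep the mug standing on the table and the lid off it, and leave the bowl and the small cup alone.

Things in the scene. Friction and masses are not known exactly. Their poses are not given: they have to be found in the camera images.
- cashbox: Grey steel cash box fixed to the table, 110 mm (its x) by 170 mm (its y) by 55 mm high without the lid. Origin at the centre of its underside, on the table; its +x points towards the hinge, its z up. It stands sideways to the robot: +x is turned to the robot's left (give or take 20 degrees), so the lip faces the robot's right and the mug starts on the left, behind the hinge.
- hinge (a point): Middle of the lid's hinge axis, at the box's top rim on the side away from the lip, 55 mm along the box's +x from its centre and 55.5 mm up. The axis runs along the box's y. Site axes are the box's.
- lid (a joint): The grey lid: a plate 112 mm deep, 174 mm wide, 12 mm thick, its underside level with the hinge axis. Angle in rad: 0 shut and level, grows as the front rises, 2.0 fully back on its stop. The hinge is free and almost frictionless: the lid (about 0.23 kg) falls shut when let go below about 1.45 and falls open by itself beyond about 1.53.
- lip (a point): Front end of the lid's lip, middle, on its underside. The lip is a tongue 80 mm wide and 5 mm thick that sticks out 24 mm beyond the lid's front edge, flush with the lid's underside: its end is 136 mm from the hinge axis and its underside about 55 mm above the table when shut, with free space below for a fingertip tilted forward. Axes are the lid's.
- mug: White ceramic mug, the tall one, standing upright on the table close behind the box; 84 mm across, 110 mm high, about 0.36 kg. Origin at the centre of its underside, z up its axis. Its handle sticks out about 37 mm at its own +y, which starts turned roughly away from the box. Pushed at half height or lower it slides without tipping.
- bowl: White bowl, 120 mm across, 55 mm high. Origin at the centre of its underside. Leave alone.
- espresso_cup: Small white cup with handle, 64 mm across, 60 mm high. Origin at the centre of its underside. Leave alone. Bowl and cup stand one beyond the mug (about 0.3 m to the left of the box) and one 0.3 m to the right of the box, on the lip's side, either way round.

How it is judged (in metres and radians):
On the way, in this order (a step that is already met when the one before it is completed fails the run):
1. the mug stands clear of the lid's swing while the lid is still shut ((y of mug in the frame of cashbox above 0.118 m or y of mug in the frame of cashbox below -0.118 m or x of mug in the frame of cashbox above 0.165 m) and value of joint lid below 0.1 rad and angle between mug's own z axis and vertical below 0.15 rad), for 0.2 s.
2. the lid lies back on its stop (value of joint lid above 1.85 rad), for 0.2 s.
At the end, for the whole second after the job is handed in: Lid rests fully back by itself (above 1.85 rad); mug upright and still on the table, not touching the lid, its centre over 118 mm along the box's y from its centre (either way) or over 165 mm along its +x; bowl and cup within 20 mm of their starts (value of joint lid above 1.85 rad and velocity of joint lid between -0.1 and 0.1 rad/s and (y of mug in the frame of cashbox above 0.118 m or y of mug in the frame of cashbox below -0.118 m or x of mug in the frame of cashbox above 0.165 m) and angle between mug's own z axis and vertical below 0.1 rad and height (world z) of mug between -0.01 and 0.01 m and linear speed of mug below 0.02 m/s and contact force between lid and mug below 0.05 N and distance of each of bowl, espresso_cup from where it was at the start of the episode below 0.02 m).
It fails at once if the mug is lifted, carried or tipped (height (world z) of mug above 0.015 m or angle between mug's own z axis and vertical above 0.35 rad).
It fails at once if the lid is knocked against the mug (contact force between lid and mug above 0.5 N).
It fails at once if the lid is pinched or forced (contact force between the fingers and lid above 25 N).
It fails at once if the mug is pinched or forced (contact force between the fingers and mug above 25 N).
It fails at once if the bowl or the small cup is moved (distance of any of bowl, espresso_cup from where it was at the start of the episode above 0.02 m).
It also fails if it takes over 59 s, if anything falls off the work surface, if the arm or the gripper's body presses on something with over 40 N, if the wrist force passes 120 N, or if a joint passes its speed limit or range.

## Working session

There is one attempt and no reset: what is moved stays moved. The work goes in short steps, Python scripts to look and compute and a tool call to move; the robot and the scene stay as the last step left them, time stands still between calls to the robot, and variables do not carry over. Pictures are saved under pics/ and viewed, about 8 in all and at most 12, crops included, and the job is handed in when it is done.

Besides the shell and the picture viewer there is one more tool, called after "Call:" as name(argument=value, ...), one argument or row to a line, values as JSON. jog_arm: Moves the arm, as the interface text tells. Its arguments: {"type":"object","properties":{"series":{"type":"array"}},"required":["series"]}

```bash
mkdir -p pics
python3 - <<'E'
from rig import arm
import cv2,numpy as np
s=arm.state();print(s['time'],s['position'],np.round(s['eef_rot'],3).tolist(),s['force'],s['opening'])
for n in ['scene','side']:
    f=arm.grab_frame(n);cv2.imwrite(f'pics/{n}0.png',f[:,:,::-1])
    c=arm.camera_info(n);print(n,{k:np.round(v,4).tolist() for k,v in c.items()})
E
```

```text
0.0 [152.98191709 631.1223264  237.85606726] [[-0.0, 0.235, 0.972], [-0.002, 0.972, -0.235], [-1.0, -0.002, 0.0]] [0.50987941 0.04267617 1.13577963] 1.001717973108083
scene {'intrinsics': [[434.8816, 0.0, 275.6913], [0.0, 434.8816, 212.3721], [0.0, 0.0, 1.0]], 'dist_coeffs': [0.0035, 0.0, 0.0, 0.0, 0.0], 'rvec': [0.968, 2.7063, -0.7431], 'tvec': [469.6992, -283.6436, 1187.7987]}
side {'intrinsics': [[499.1935, 0.0, 281.5867], [0.0, 499.1935, 203.4747], [0.0, 0.0, 1.0]], 'dist_coeffs': [-0.0938, 0.0, 0.0, 0.0, 0.0], 'rvec': [2.285, -0.4448, 0.186], 'tvec': [-543.4799, 180.9713, 1047.7566]}
```

View pics/scene0.png

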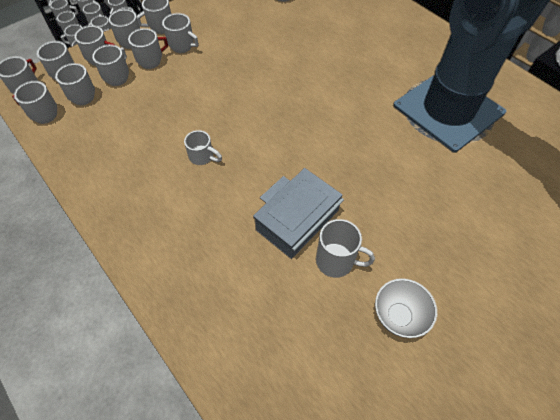

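View pics/side0.png

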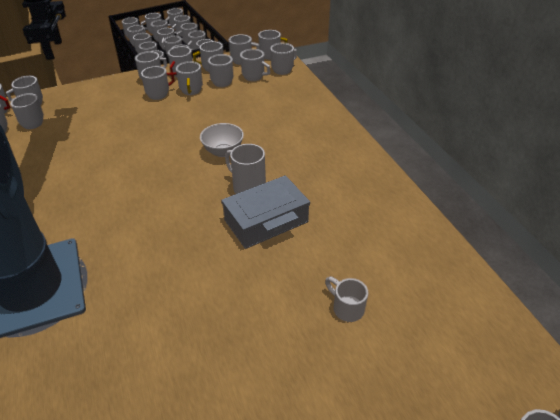

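The scene view shows the lid top with corners near (306,170), (342,201), (293,247) and (255,213), and the lip near (270,187). The mug rim is at (340,238), the bowl at (406,308) and the cup at (199,140). In the side view the lid is at (265,203), with the lip at (280,221).

```bash
cat > h.py <<'E'
import cv2,numpy as np
from rig import arm
def ray(n,uv,c=None):
    c=c or arm.camera_info(n)
    R=cv2.Rodrigues(np.array(c['rvec'],float))[0];t=np.array(c['tvec'],float).ravel()
    p=cv2.undistortPoints(np.array(uv,float).reshape(-1,1,2),np.array(c['intrinsics']),np.array(c['dist_coeffs']))[:,0]
    d=np.c_[p,np.ones(len(p))]@R
    return -R.T@t,d
def plane(n,uv,z,c=None):
    o,d=ray(n,uv,c);return o+d*((z-o[2])/d[:,2])[:,None]
def proj(n,P,c=None):
    c=c or arm.camera_info(n)
    return cv2.projectPoints(np.array(P,float).reshape(-1,3),np.array(c['rvec'],float),np.array(c['tvec'],float),np.array(c['intrinsics']),np.array(c['dist_coeffs']))[0][:,0]
E
python3 - <<'E'
from h import *
print('lid',plane('scene',[(306,170),(342,201),(293,247),(255,213)],67.5).round())
print('lip',plane('scene',[(262,193),(280,178)],60).round())
print('mug',plane('scene',[(340,238)],110).round(),plane('side',[(248,153)],110).round())
print('bowl',plane('scene',[(406,306)],55).round(),plane('side',[(222,137)],55).round())
print('cup',plane('scene',[(199,140)],60).round(),plane('side',[(350,291)],60).round())
print('lidS',plane('side',[(222,204),(290,181),(309,205),(240,224)],67.5).round())
a=cv2.imread('pics/scene0.png')[150:290,180:400];b=cv2.imread('pics/side0.png')[130:250,200:330]
a=cv2.resize(a,(550,350),interpolation=cv2.INTER_CUBIC)
b=cv2.resize(b,(650//2*2,600),interpolation=cv2.INTER_CUBIC)
cv2.imwrite('pics/a.png',cv2.resize(cv2.imread('pics/scene0.png')[160:285,240:380],(672,600),interpolation=cv2.INTER_CUBIC));cv2.imwrite('pics/b.png',b)
E
```

```text
lid [[471. -56.  68.]
 [465.  58.  68.]
 [621.  75.  68.]
 [632. -40.  68.]]
lip [[585. -75.  60.]
 [528. -81.  60.]]
mug [[551. 134. 110.]] [[550. 128. 110.]]
bowl [[530. 308.  55.]] [[529. 293.  55.]]
cup [[ 608. -293.   60.]] [[ 608. -301.   60.]]
lidS [[449.  23.  68.]
 [624.  39.  67.]
 [631. -55.  68.]
 [467. -53.  68.]]
```

View pics/a.png

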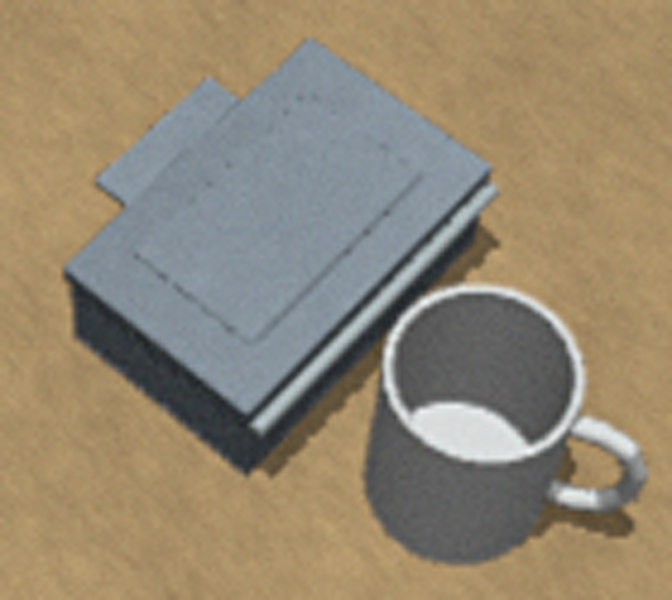

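View pics/b.png

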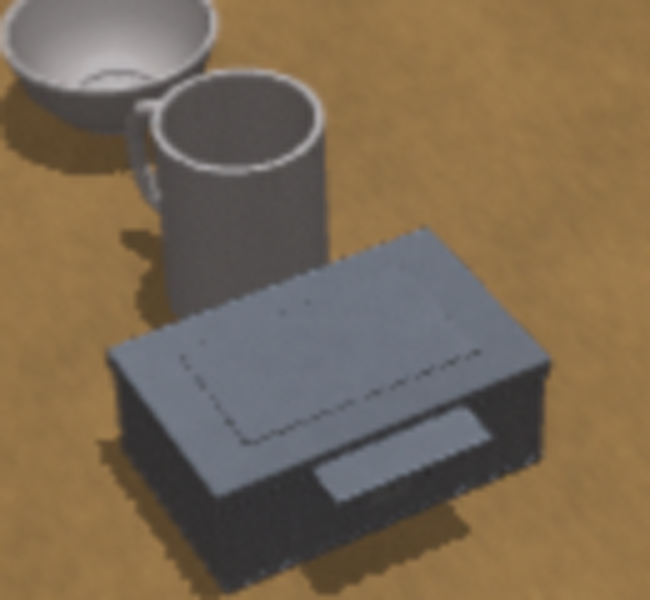

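The crops give sharper corners. Lid in scene: (304.6,167.9), (342.1,195.8), (292.1,246.5), (254.2,216.3). Lip end: (283.3,176) and (260.2,198.1). The mug handle points away from the box, towards the bowl.

Run:
```python
from h import *
A=plane('scene',np.array([(304.6,167.9),(342.1,195.8),(292.1,246.5),(254.2,216.3)])-.4,67.5)
B=plane('side',np.array([(244,229),(221.4,200.6),(285,175.6),(310,202.4)])-.4,67.5)
for Q in (A,B): print(Q[:,:2].round().tolist(),[round(np.linalg.norm(Q[i]-Q[(i+1)%4])) for i in range(4)])
L1=plane('scene',np.array([(283.3,176),(260.2,198.1)])-.4,60.5);L2=plane('side',np.array([(267,230.4),(298,217.4)])-.4,58)
print(L1.round(),L2.round())
Q=(A+B)/2; x=Q[1]+Q[2]-Q[0]-Q[3];y=Q[0]+Q[3]*0
yaw1=np.degrees(np.arctan2(x[1],x[0])); w=Q[0]+Q[1]-Q[2]-Q[3]; yaw2=np.degrees(np.arctan2(w[1],w[0]))-90
print('yaw',yaw1,yaw2, Q.mean(0))
yaw=np.radians((yaw1*112+(yaw2)*174)/286) if abs(yaw1-yaw2)<20 else 0
ex=np.array([np.cos(yaw),np.sin(yaw)]);ey=np.array([-ex[1],ex[0]])
h=Q.mean(0)[:2]+56*ex-1*ex*0
c=h-55*ex
print('yaw',np.degrees(yaw),'hinge',h,'c',c,'lip',h-136*ex)
m=np.r_[plane('scene',[(240+484/4.8,160+375/4.8)],110),plane('side',[(200+240/5,130+122/5)],110)]
print('mug',m.round(),(m[:,:2]-c)@np.c_[ex,ey])
hd=plane('scene',[(240+640/4.8,160+470/4.8)],55);print('handle',hd,(hd[:,:2]-c)@np.c_[ex,ey])
```

```text
[[469.0, -64.0], [455.0, 47.0], [622.0, 72.0], [638.0, -36.0]] [112, 169, 109, 172]
[[469.0, -70.0], [450.0, 36.0], [620.0, 64.0], [637.0, -46.0]] [108, 172, 112, 169]
[[519. -81.  60.]
 [597. -68.  60.]] [[517. -84.  58.]
 [596. -72.  58.]]
yaw 98.6209907440598 -261.20846316599585 [5.45165084e+02 5.06615521e-01 6.75000000e+01]
yaw 0.0 hinge [6.01165084e+02 5.06615521e-01] c [5.46165084e+02 5.06615521e-01] lip [465.1650839    0.50661552]
mug [[550. 136. 110.]
 [548. 123. 110.]] [[  3.59282012 135.05027223]
 [  2.21823813 122.50073181]]
handle [[504.81848005 195.53023181  55.        ]] [[-41.34660385 195.02361629]]
```

```bash
cat >> h.py <<'E'
from scipy.spatial.transform import Rotation as Ro
ex=np.array([-.151,.9885,0]);ey=np.array([-.9885,-.151,0]);C=np.array([545,1,0.]);Z=np.array([0,0,1.])
def frame(x,y):
    x=np.array(x,float);x/=np.linalg.norm(x);y=np.array(y,float);y-=x*(x@y);y/=np.linalg.norm(y)
    return np.c_[x,y,np.cross(x,y)]
def box(P): P=np.array(P)-C; return np.array([P@ex,P@ey,P[2]])
def plan(wps,g=0,start=None):
    """wps: list of (pos,R,nrows)"""
    s=arm.state();p,R=np.array(s['position']),np.array(s['eef_rot'])
    print('t',round(s['time'],2),'pos',p.round(1),'F',np.round(s['force'],1),'box',box(p).round())
    rows=[]
    for q,Rq,n in wps:
        q=np.array(q,float);Rq=R if Rq is None else Rq
        rv=Ro.from_matrix(R.T@Rq).as_rotvec()
        for i in range(n):
            Ri=R@Ro.from_rotvec(rv*i/n).as_matrix()
            rows.append([g,(Ri.T@(q-p)/n/10).round(2).tolist(),np.degrees(rv/n).round(1).tolist()])
        p,R=q,Rq
    for i in range(0,len(rows),5): print(str(rows[i:i+5]).replace(' ',''))
E
python3 - <<'E'
from h import *
th=np.radians(30);p=-ey
R=frame(np.sin(th)*p-np.cos(th)*Z,ex)
plan([([470,117,200],R,15),([472,117,45],None,5)])
E
```

```text
t 0.1 pos [153.  631.2 237.9] F [-0.2 -0.  -0.5] box [682. 292. 238.]
[[0,[0.26,-2.83,2.86],[-1.5,-2.0,0.4]],[0,[0.34,-2.91,2.78],[-1.5,-2.0,0.4]],[0,[0.41,-2.98,2.69],[-1.5,-2.0,0.4]],[0,[0.48,-3.05,2.6],[-1.5,-2.0,0.4]],[0,[0.55,-3.12,2.5],[-1.5,-2.0,0.4]]]
[[0,[0.61,-3.18,2.4],[-1.5,-2.0,0.4]],[0,[0.67,-3.25,2.3],[-1.5,-2.0,0.4]],[0,[0.72,-3.31,2.19],[-1.5,-2.0,0.4]],[0,[0.77,-3.37,2.08],[-1.5,-2.0,0.4]],[0,[0.82,-3.42,1.97],[-1.5,-2.0,0.4]]]
[[0,[0.86,-3.48,1.85],[-1.5,-2.0,0.4]],[0,[0.9,-3.53,1.73],[-1.5,-2.0,0.4]],[0,[0.93,-3.58,1.61],[-1.5,-2.0,0.4]],[0,[0.96,-3.62,1.49],[-1.5,-2.0,0.4]],[0,[0.99,-3.67,1.36],[-1.5,-2.0,0.4]]]
[[0,[2.7,-0.01,-1.52],[0.0,0.0,0.0]],[0,[2.7,-0.01,-1.52],[0.0,0.0,0.0]],[0,[2.7,-0.01,-1.52],[0.0,0.0,0.0]],[0,[2.7,-0.01,-1.52],[0.0,0.0,0.0]],[0,[2.7,-0.01,-1.52],[0.0,0.0,0.0]]]
```

Call:
jog_arm(
  series=[
    [0,[0.26,-2.8,2.9],[-1.5,-2.0,0.4]],
    [0,[0.3,-2.9,2.8],[-1.5,-2.0,0.4]],
    [0,[0.4,-3.0,2.7],[-1.5,-2.0,0.4]],
    [0,[0.5,-3.1,2.6],[-1.5,-2.0,0.4]],
    [0,[0.5,-3.1,2.5],[-1.5,-2.0,0.4]],
  ],
)

```text
time: 0.6
position: [260.3, 458.4, 226.2]
eef_rot: [[0.178, 0.103, 0.979], [0.004, 0.994, -0.105], [-0.984, 0.023, 0.177]]
force: [0.2, 0.2, 0.5]
opening: 0.572
```

Call:
jog_arm(
  series=[
    [0,[0.6,-3.2,2.4],[-1.5,-2.0,0.4]],
    [0,[0.7,-3.2,2.3],[-1.5,-2.0,0.4]],
    [0,[0.7,-3.3,2.2],[-1.5,-2.0,0.4]],
    [0,[0.8,-3.4,2.1],[-1.5,-2.0,0.4]],
    [0,[0.8,-3.4,2.0],[-1.5,-2.0,0.4]],
  ],
)

```text
time: 1.1
position: [367.3, 288.1, 214.1]
eef_rot: [[0.347, -0.032, 0.937], [0.032, 0.999, 0.022], [-0.937, 0.022, 0.348]]
force: [0.7, -1.5, 0.2]
opening: 0.118
```

Call:
jog_arm(
  series=[
    [0,[0.9,-3.5,1.9],[-1.5,-2.0,0.4]],
    [0,[0.9,-3.5,1.7],[-1.5,-2.0,0.4]],
    [0,[0.9,-3.6,1.6],[-1.5,-2.0,0.4]],
    [0,[1.0,-3.6,1.5],[-1.5,-2.0,0.4]],
    [0,[1.0,-3.7,1.4],[-1.5,-2.0,0.4]],
  ],
)

```text
time: 1.6
position: [458.7, 146.4, 203.8]
eef_rot: [[0.477, -0.14, 0.868], [0.069, 0.99, 0.122], [-0.876, 0.001, 0.482]]
force: [0.1, 0.3, -0.0]
opening: 0.007
```

Run:
```python
from h import *
c=arm.camera_info('wrist');f=arm.grab_frame('wrist');cv2.imwrite('pics/w1.png',f[:,:,::-1])
np.save('w1.npy',c,allow_pickle=True)
th=np.radians(30);p=-ey
R=frame(np.sin(th)*p-np.cos(th)*Z,ex)
plan([([472,117,45],R,5)])
q=proj('wrist',[C+55*ex+Z*55.5,C-81*ex+Z*60,[549,129,110],C+56*ex-87*ey+67.5*Z,C+56*ex+87*ey+67.5*Z],c);print(q.round())
```

```text
t 1.65 pos [460.6 139.7 203.5] F [-0.8 -0.2 -0.6] box [150.  62. 203.]
[[0,[2.86,-0.48,-1.38],[-0.2,-0.2,0.1]],[0,[2.85,-0.48,-1.39],[-0.2,-0.2,0.1]],[0,[2.84,-0.48,-1.41],[-0.2,-0.2,0.1]],[0,[2.84,-0.48,-1.42],[-0.2,-0.2,0.1]],[0,[2.83,-0.48,-1.43],[-0.2,-0.2,0.1]]]
[[167. 175.]
 [ 26. 180.]
 [242. 236.]
 [185. 246.]
 [137.  91.]]
```

View pics/w1.png

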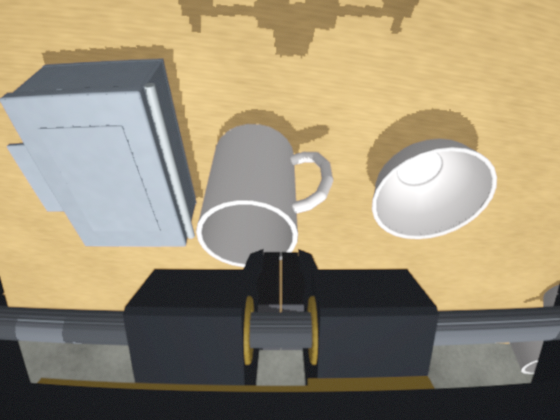

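The wrist view agrees with the estimates: mug rim at (247,233) against the predicted (242,236), and lid corner at (188,246) against (185,246). The handle points left, away from the box, so I'm descending.

Call:
jog_arm(
  series=[
    [0,[2.7,0,-1.5],[0,0,0]],
    [0,[2.7,0,-1.5],[0,0,0]],
    [0,[2.7,0,-1.5],[0,0,0]],
    [0,[2.2,0,-1.2],[0,0,0]],
    [0,[2.2,0,-1.3],[0,0,0]],
  ],
)

```text
time: 2.15
position: [453.2, 130.1, 112.2]
eef_rot: [[0.442, -0.145, 0.886], [0.004, 0.987, 0.159], [-0.897, -0.067, 0.436]]
force: [-0.9, 0.3, -2.6]
opening: 0.005
```

Call:
jog_arm(
  series=[
    [0,[0,0,0],[0,0,0]],
    [0,[0,0,0],[0,0,0]],
    [0,[0,0,0],[0,0,0]],
    [0,[0,0,0],[0,0,0]],
    [0,[0,0,0],[0,0,0]],
  ],
)

```text
time: 2.65
position: [453.3, 130.1, 112.9]
eef_rot: [[0.442, -0.146, 0.885], [0.003, 0.987, 0.161], [-0.897, -0.069, 0.436]]
force: [0.3, -0.3, -0.1]
opening: 0.006
```

Run:
```python
from h import *
th=np.radians(30);p=-ey
R=frame(np.sin(th)*p-np.cos(th)*Z,ex)
a=np.array([549,129,0])-ex*0
plan([(a-p*70+46*Z,R,5),(a+p*62+46*Z,R,40)])
```

```text
t 2.65 pos [453.3 130.1 112.9] F [ 0.3 -0.3 -0.1] box [141.  71. 113.]
[[0,[1.43,-0.22,-0.15],[0.3,-0.8,0.7]],[0,[1.43,-0.23,-0.17],[0.3,-0.8,0.7]],[0,[1.42,-0.25,-0.19],[0.3,-0.8,0.7]],[0,[1.42,-0.27,-0.21],[0.3,-0.8,0.7]],[0,[1.41,-0.29,-0.23],[0.3,-0.8,0.7]]]
[[0,[0.16,-0.0,0.29],[0.0,0.0,0.0]],[0,[0.16,-0.0,0.29],[0.0,0.0,0.0]],[0,[0.16,-0.0,0.29],[0.0,0.0,0.0]],[0,[0.16,-0.0,0.29],[0.0,0.0,0.0]],[0,[0.16,-0.0,0.29],[0.0,0.0,0.0]]]
[[0,[0.16,-0.0,0.29],[0.0,0.0,0.0]],[0,[0.16,-0.0,0.29],[0.0,0.0,0.0]],[0,[0.16,-0.0,0.29],[0.0,0.0,0.0]],[0,[0.16,-0.0,0.29],[0.0,0.0,0.0]],[0,[0.16,-0.0,0.29],[0.0,0.0,0.0]]]
[[0,[0.16,-0.0,0.29],[0.0,0.0,0.0]],[0,[0.16,-0.0,0.29],[0.0,0.0,0.0]],[0,[0.16,-0.0,0.29],[0.0,0.0,0.0]],[0,[0.16,-0.0,0.29],[0.0,0.0,0.0]],[0,[0.16,-0.0,0.29],[0.0,0.0,0.0]]]
[[0,[0.16,-0.0,0.29],[0.0,0.0,0.0]],[0,[0.16,-0.0,0.29],[0.0,0.0,0.0]],[0,[0.16,-0.0,0.29],[0.0,0.0,0.0]],[0,[0.16,-0.0,0.29],[0.0,0.0,0.0]],[0,[0.16,-0.0,0.29],[0.0,0.0,0.0]]]
[[0,[0.16,-0.0,0.29],[0.0,0.0,0.0]],[0,[0.16,-0.0,0.29],[0.0,0.0,0.0]],[0,[0.16,-0.0,0.29],[0.0,0.0,0.0]],[0,[0.16,-0.0,0.29],[0.0,0.0,0.0]],[0,[0.16,-0.0,0.29],[0.0,0.0,0.0]]]
[[0,[0.16,-0.0,0.29],[0.0,0.0,0.0]],[0,[0.16,-0.0,0.29],[0.0,0.0,0.0]],[0,[0.16,-0.0,0.29],[0.0,0.0,0.0]],[0,[0.16,-0.0,0.29],[0.0,0.0,0.0]],[0,[0.16,-0.0,0.29],[0.0,0.0,0.0]]]
[[0,[0.16,-0.0,0.29],[0.0,0.0,0.0]],[0,[0.16,-0.0,0.29],[0.0,0.0,0.0]],[0,[0.16,-0.0,0.29],[0.0,0.0,0.0]],[0,[0.16,-0.0,0.29],[0.0,0.0,0.0]],[0,[0.16,-0.0,0.29],[0.0,0.0,0.0]]]
[[0,[0.16,-0.0,0.29],[0.0,0.0,0.0]],[0,[0.16,-0.0,0.29],[0.0,0.0,0.0]],[0,[0.16,-0.0,0.29],[0.0,0.0,0.0]],[0,[0.16,-0.0,0.29],[0.0,0.0,0.0]],[0,[0.16,-0.0,0.29],[0.0,0.0,0.0]]]
```

Run:
```python
from h import *
print(np.round(arm.state()['joint_pos'],2))
th=np.radians(15);p=-ey
R=frame(np.sin(th)*p-np.cos(th)*Z,ex)
a=np.array([549,129,0])
plan([(a-p*74+100*Z,R,5),(a-p*72+48*Z,R,5),(a-p*62+48*Z,R,5)])
```

```text
[ 0.1   0.44 -0.72  2.4   1.63  0.5  -0.3 ]
t 2.65 pos [453.3 130.1 112.9] F [ 0.3 -0.3 -0.1] box [141.  71. 113.]
[[0,[0.43,-0.29,0.25],[0.2,2.2,0.8]],[0,[0.42,-0.29,0.26],[0.2,2.2,0.8]],[0,[0.4,-0.3,0.28],[0.2,2.2,0.8]],[0,[0.39,-0.3,0.3],[0.2,2.2,0.8]],[0,[0.37,-0.31,0.31],[0.2,2.2,0.8]]]
[[0,[1.01,0.0,-0.23],[0.0,0.0,0.0]],[0,[1.01,0.0,-0.23],[0.0,0.0,0.0]],[0,[1.01,0.0,-0.23],[0.0,0.0,0.0]],[0,[1.01,0.0,-0.23],[0.0,0.0,0.0]],[0,[1.01,0.0,-0.23],[0.0,0.0,0.0]]]
[[0,[0.05,0.0,0.19],[0.0,0.0,0.0]],[0,[0.05,0.0,0.19],[0.0,0.0,0.0]],[0,[0.05,0.0,0.19],[0.0,0.0,0.0]],[0,[0.05,0.0,0.19],[0.0,0.0,0.0]],[0,[0.05,0.0,0.19],[0.0,0.0,0.0]]]
```

Call:
jog_arm(
  series=[
    [0,[0.4,-0.3,0.3],[0.2,2.2,0.8]],
    [0,[0.4,-0.3,0.3],[0.2,2.2,0.8]],
    [0,[0.4,-0.3,0.3],[0.2,2.2,0.8]],
    [0,[0.4,-0.3,0.3],[0.2,2.2,0.8]],
    [0,[0.4,-0.3,0.3],[0.2,2.2,0.8]],
  ],
)

```text
time: 3.15
position: [476.7, 117.7, 100.1]
eef_rot: [[0.252, -0.154, 0.955], [0.043, 0.988, 0.148], [-0.967, 0.004, 0.256]]
force: [0.2, -0.3, -0.1]
opening: 0.007
```

Call:
jog_arm(
  series=[
    [0,[1,0,-0.2],[0,0,0]],
    [0,[1,0,-0.2],[0,0,0]],
    [0,[1,0,-0.2],[0,0,0]],
    [0,[1,0,-0.2],[0,0,0]],
    [0,[0,0,0],[0,0,0]],
  ],
)

```text
time: 3.65
position: [478.3, 118.0, 58.3]
eef_rot: [[0.251, -0.154, 0.956], [0.042, 0.988, 0.148], [-0.967, 0.003, 0.255]]
force: [-0.4, -0.1, -0.6]
opening: 0.005
```

Run:
```python
from h import *
print(np.round(arm.state()['joint_pos'],2))
th=np.radians(15);p=-ey
R=frame(np.sin(th)*p-np.cos(th)*Z,ex)
a=np.array([549,129,0])
plan([(a-p*62+48*Z,R,5),(a+p*68+48*Z,R,5)])
```

```text
[ 0.18  0.59 -0.65  2.23  1.24  0.41  0.23]
t 3.65 pos [478.3 118.   58.3] F [-0.4 -0.1 -0.6] box [126.  48.  58.]
[[0,[0.25,0.0,0.13],[0.0,-0.0,-0.0]],[0,[0.25,0.0,0.13],[0.0,-0.0,-0.0]],[0,[0.25,0.0,0.13],[0.0,-0.0,-0.0]],[0,[0.25,0.0,0.13],[0.0,-0.0,-0.0]],[0,[0.25,0.0,0.13],[0.0,-0.0,-0.0]]]
[[0,[0.67,-0.0,2.51],[0.0,0.0,0.0]],[0,[0.67,-0.0,2.51],[0.0,0.0,0.0]],[0,[0.67,-0.0,2.51],[0.0,0.0,0.0]],[0,[0.67,-0.0,2.51],[0.0,0.0,0.0]],[0,[0.67,-0.0,2.51],[0.0,0.0,0.0]]]
```

Call:
jog_arm(
  series=[
    [0,[0.25,0,0.1],[0,0,0]],
    [0,[0.25,0,0.1],[0,0,0]],
    [0,[0.25,0,0.1],[0,0,0]],
    [0,[0.25,0,0.1],[0,0,0]],
    [0,[0.1,0,0.2],[0,0,0]],
  ],
)

```text
time: 4.15
position: [487.3, 119.1, 49.5]
eef_rot: [[0.252, -0.152, 0.956], [0.043, 0.988, 0.146], [-0.967, 0.004, 0.255]]
force: [0.7, -0.1, 0.3]
opening: 0.003
```

Call:
jog_arm(
  series=[
    [0,[0.08,0,0.3],[0,0,0]],
    [0,[0.08,0,0.3],[0,0,0]],
    [0,[0.08,0,0.3],[0,0,0]],
    [0,[0.08,0,0.3],[0,0,0]],
    [0,[0.08,0,0.3],[0,0,0]],
  ],
)

```text
time: 4.65
position: [501.6, 121.4, 49.3]
eef_rot: [[0.25, -0.152, 0.956], [0.043, 0.988, 0.146], [-0.967, 0.004, 0.254]]
force: [-5.3, -1.5, 5.1]
opening: 0.002
```

Call:
jog_arm(
  series=[
    [0,[0.08,0,0.3],[0,0,0]],
    [0,[0.08,0,0.3],[0,0,0]],
    [0,[0.08,0,0.3],[0,0,0]],
    [0,[0.08,0,0.3],[0,0,0]],
    [0,[0.08,0,0.3],[0,0,0]],
  ],
)

```text
time: 5.15
position: [516.8, 123.8, 49.3]
eef_rot: [[0.25, -0.153, 0.956], [0.043, 0.988, 0.147], [-0.967, 0.004, 0.254]]
force: [-4.9, -0.4, 4.3]
opening: 0.006
```

Call:
jog_arm(
  series=[
    [0,[0.08,0,0.3],[0,0,0]],
    [0,[0.08,0,0.3],[0,0,0]],
    [0,[0.08,0,0.3],[0,0,0]],
    [0,[0.08,0,0.3],[0,0,0]],
    [0,[0.08,0,0.3],[0,0,0]],
  ],
)

```text
time: 5.65
position: [532.1, 126.2, 49.2]
eef_rot: [[0.25, -0.153, 0.956], [0.043, 0.988, 0.147], [-0.967, 0.004, 0.254]]
force: [-5.6, -1.1, 4.8]
opening: 0.003
```

Run:
```python
from h import *
f=arm.grab_frame('scene');g=arm.grab_frame('side')
cv2.imwrite('pics/p1.png',np.hstack([cv2.resize(f[140:340,220:420],(400,400)),cv2.resize(g[90:290,170:370],(400,400))])[:,:,::-1])
th=np.radians(15);p=-ey
R=frame(np.sin(th)*p-np.cos(th)*Z,ex)
plan([(np.array(arm.state()['position'])+p*50,None,5)])
```

```text
t 5.75 pos [532.8 126.3  49.4] F [-3.2  0.2  1.2] box [126.  -7.  49.]
[[0,[0.25,-0.0,0.97],[0.0,0.0,0.0]],[0,[0.25,-0.0,0.97],[0.0,0.0,0.0]],[0,[0.25,-0.0,0.97],[0.0,0.0,0.0]],[0,[0.25,-0.0,0.97],[0.0,0.0,0.0]],[0,[0.25,-0.0,0.97],[0.0,0.0,0.0]]]
```

View pics/p1.png

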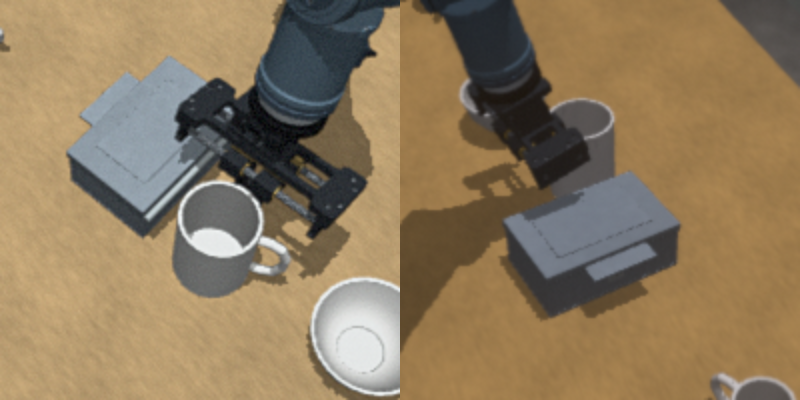

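The mug stands upright and slides well, with its rim at about (330,251) in the scene view, and the box is untouched. I'm continuing the push.

Call:
jog_arm(
  series=[
    [0,[0.1,0,0.39],[0,0,0]],
    [0,[0.1,0,0.39],[0,0,0]],
    [0,[0.1,0,0.39],[0,0,0]],
    [0,[0.1,0,0.39],[0,0,0]],
    [0,[0.1,0,0.39],[0,0,0]],
  ],
)

```text
time: 6.25
position: [553.5, 129.3, 49.6]
eef_rot: [[0.252, -0.152, 0.956], [0.043, 0.988, 0.146], [-0.967, 0.004, 0.255]]
force: [-2.7, 0.0, 0.4]
opening: 0.007
```

Call:
jog_arm(
  series=[
    [0,[0.1,0,0.39],[0,0,0]],
    [0,[0.1,0,0.39],[0,0,0]],
    [0,[0.1,0,0.39],[0,0,0]],
    [0,[0.1,0,0.39],[0,0,0]],
    [0,[0.1,0,0.39],[0,0,0]],
  ],
)

```text
time: 6.75
position: [573.3, 132.5, 49.8]
eef_rot: [[0.252, -0.152, 0.956], [0.043, 0.988, 0.146], [-0.967, 0.004, 0.256]]
force: [-1.7, -1.1, -1.1]
opening: 0.007
```

Call:
jog_arm(
  series=[
    [0,[0.1,0,0.39],[0,0,0]],
    [0,[0.1,0,0.39],[0,0,0]],
    [0,[0.1,0,0.39],[0,0,0]],
    [0,[0.1,0,0.39],[0,0,0]],
    [0,[0.1,0,0.39],[0,0,0]],
  ],
)

```text
time: 7.25
position: [593.2, 135.6, 50.0]
eef_rot: [[0.252, -0.152, 0.956], [0.043, 0.988, 0.146], [-0.967, 0.004, 0.255]]
force: [-2.1, -0.4, -0.4]
opening: 0.007
```

Run:
```python
from h import *
f=arm.grab_frame('scene');g=arm.grab_frame('side')
cv2.imwrite('pics/p2.png',np.hstack([cv2.resize(f[160:360,220:420],(400,400)),cv2.resize(g[90:290,170:370],(400,400))])[:,:,::-1])
s=arm.state();print(s['joint_pos'],s['position'],box(s['position']))
```

```text
[ 0.2090198   0.75736736 -0.69303162  1.94985785  1.09198359  0.54721949
  0.49534752] [593.71660857 135.66115118  50.15421418] [125.75634005 -68.4902014   50.15421418]
```

View pics/p2.png

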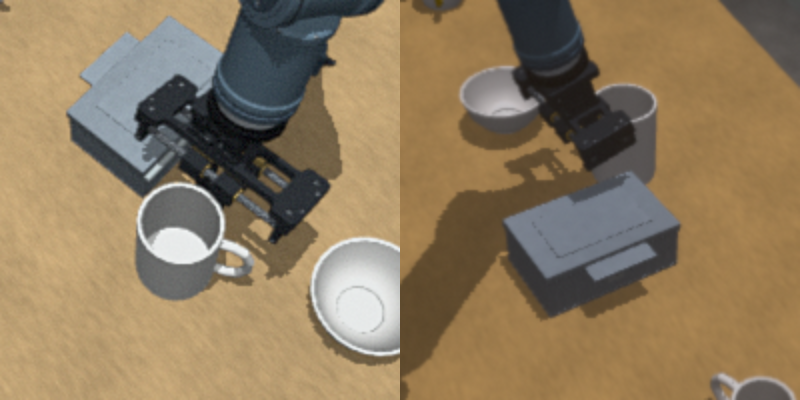

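The mug follows straight, with its rim at about (310,271). I'm pushing about 40 mm more for margin, then backing off.

Call:
jog_arm(
  series=[
    [0,[0.1,0,0.39],[0,0,0]],
    [0,[0.1,0,0.39],[0,0,0]],
    [0,[0.1,0,0.39],[0,0,0]],
    [0,[0.1,0,0.39],[0,0,0]],
    [0,[0.1,0,0.39],[0,0,0]],
  ],
)

```text
time: 7.85
position: [613.2, 138.6, 50.1]
eef_rot: [[0.252, -0.152, 0.956], [0.043, 0.988, 0.146], [-0.967, 0.004, 0.256]]
force: [-2.2, -0.6, 0.2]
opening: 0.002
```

Call:
jog_arm(
  series=[
    [0,[0.1,0,0.39],[0,0,0]],
    [0,[0.1,0,0.39],[0,0,0]],
    [0,[0.1,0,0.39],[0,0,0]],
    [0,[0.1,0,0.39],[0,0,0]],
    [0,[0.08,0,0.3],[0,0,0]],
  ],
)

```text
time: 8.35
position: [632.2, 141.6, 50.3]
eef_rot: [[0.252, -0.152, 0.956], [0.043, 0.988, 0.146], [-0.967, 0.004, 0.256]]
force: [-1.9, -0.1, -0.9]
opening: 0.006
```

Call:
jog_arm(
  series=[
    [0,[-0.1,0,-0.5],[0,0,0]],
    [0,[-0.2,0,-1],[0,0,0]],
    [0,[-0.5,0,-2],[0,0,0]],
    [0,[-2,0,-2],[0,0,0]],
    [0,[-3,0,0],[0,0,0]],
  ],
)

```text
time: 8.85
position: [560.1, 130.1, 90.6]
eef_rot: [[0.247, -0.154, 0.957], [0.041, 0.988, 0.149], [-0.968, 0.003, 0.25]]
force: [0.6, -0.5, 0.9]
opening: 0.007
```

Run:
```python
from h import *
f=arm.grab_frame('scene');g=arm.grab_frame('side')
cv2.imwrite('pics/p3.png',f[:,:,::-1]);cv2.imwrite('pics/p3s.png',g[:,:,::-1])
for n,I in (('scene',f),('side',g)):
    hsv=cv2.cvtColor(I,cv2.COLOR_RGB2HSV);m=((hsv[...,1]<60)&(hsv[...,2]>60)).astype(np.uint8)
    k,l,st,ce=cv2.connectedComponentsWithStats(m)
    print(n,[ (st[i].tolist(),ce[i].round().tolist()) for i in range(1,k) if 300<st[i][4]<9000 and st[i][1]>100])
print('mugpred px',proj('scene',[C+126*ex-150*ey+110*Z]),proj('side',[C+126*ex-150*ey+110*Z]))
s=arm.state();print(s['joint_pos'],s['position'],box(s['position']))
```

```text
scene [([184, 130, 38, 35, 888], [200.0, 148.0]), ([253, 168, 76, 91, 3699], [289.0, 213.0]), ([274, 265, 61, 60, 2370], [298.0, 295.0]), ([375, 278, 63, 60, 2917], [406.0, 308.0])]
side [([200, 124, 37, 33, 810], [217.0, 141.0]), ([221, 127, 90, 105, 4530], [276.0, 186.0]), ([326, 276, 42, 46, 1331], [348.0, 298.0]), ([521, 409, 39, 11, 311], [540.0, 415.0])]
mugpred px [[297.4866468  280.13849632]] [[292.01341667 137.21767907]]
[ 0.27018028  0.65491552 -0.76873922  2.01389045  1.00531224  0.57478624
  0.54544978] [564.53002117 131.5264319   95.10092719] [126.07634473 -39.01491714  95.10092719]
```

The scene mask puts the mug rim at about (295.5,282) against the predicted (297.5,280), so the mug is at about -150 mm along the box's y, and bowl and cup have not moved. Next I swing over to the lip side.

```bash
cat >> h.py <<'E'
def W(x,z,y=0): return C+x*ex+y*ey+z*Z
def RT(t,s=1): t=np.radians(t);return frame(np.sin(t)*ex-np.cos(t)*Z,s*ey)
E
python3 - <<'E'
from h import *
plan([(W(80,230),RT(10),10),(W(-60,230),RT(30),5),(W(-135,170),RT(50),5),(W(-135,32),RT(50),5)])
E
```

```text
t 8.95 pos [564.5 131.5  95.1] F [ 0.7  0.5 -1.1] box [126. -39.  95.]
[[0,[-1.41,-0.45,-0.03],[-8.8,0.4,1.9]],[0,[-1.42,-0.4,-0.1],[-8.8,0.4,1.9]],[0,[-1.43,-0.33,-0.17],[-8.8,0.4,1.9]],[0,[-1.44,-0.25,-0.22],[-8.8,0.4,1.9]],[0,[-1.44,-0.16,-0.27],[-8.8,0.4,1.9]]]
[[0,[-1.45,-0.07,-0.29],[-8.8,0.4,1.9]],[0,[-1.45,0.02,-0.31],[-8.8,0.4,1.9]],[0,[-1.44,0.12,-0.31],[-8.8,0.4,1.9]],[0,[-1.43,0.21,-0.29],[-8.8,0.4,1.9]],[0,[-1.42,0.31,-0.26],[-8.8,0.4,1.9]]]
[[0,[-0.49,0.0,-2.76],[0.0,-4.0,-0.0]],[0,[-0.68,0.0,-2.72],[0.0,-4.0,-0.0]],[0,[-0.87,0.0,-2.66],[0.0,-4.0,-0.0]],[0,[-1.05,0.0,-2.6],[0.0,-4.0,-0.0]],[0,[-1.23,0.0,-2.52],[0.0,-4.0,-0.0]]]
[[0,[0.29,-0.0,-1.9],[-0.0,-4.0,0.0]],[0,[0.16,-0.0,-1.91],[-0.0,-4.0,0.0]],[0,[0.02,-0.0,-1.92],[-0.0,-4.0,0.0]],[0,[-0.11,-0.0,-1.92],[-0.0,-4.0,0.0]],[0,[-0.25,-0.0,-1.91],[-0.0,-4.0,0.0]]]
[[0,[1.77,0.0,-2.11],[0.0,0.0,0.0]],[0,[1.77,0.0,-2.11],[0.0,0.0,0.0]],[0,[1.77,0.0,-2.11],[0.0,0.0,0.0]],[0,[1.77,0.0,-2.11],[0.0,0.0,0.0]],[0,[1.77,0.0,-2.11],[0.0,0.0,0.0]]]
```

Call:
jog_arm(
  series=[
    [0,[-1.5,-0.4,0],[-8,0.4,1.7]],
    [0,[-1.5,-0.4,-0.1],[-8,0.4,1.7]],
    [0,[-1.5,-0.3,-0.2],[-8,0.4,1.7]],
    [0,[-1.5,-0.2,-0.2],[-8,0.4,1.7]],
    [0,[-1.5,-0.2,-0.3],[-8,0.4,1.7]],
  ],
)

```text
time: 9.45
position: [546.9, 105.6, 163.5]
eef_rot: [[0.152, -0.765, 0.625], [0.154, 0.643, 0.75], [-0.976, -0.018, 0.215]]
force: [-0.1, -0.2, -0.2]
opening: 0.007
```

Call:
jog_arm(
  series=[
    [0,[-1.5,-0.1,-0.3],[-8,0.4,1.7]],
    [0,[-1.5,0,-0.3],[-8,0.4,1.7]],
    [0,[-1.5,0.1,-0.3],[-8,0.4,1.7]],
    [0,[-1.4,0.2,-0.3],[-8,0.4,1.7]],
    [0,[-1.4,0.3,-0.3],[-8,0.4,1.7]],
  ],
)

```text
time: 9.95
position: [529.3, 80.6, 231.7]
eef_rot: [[0.004, -1.0, -0.015], [0.171, -0.014, 0.985], [-0.985, -0.006, 0.17]]
force: [0.4, 0.8, -0.2]
opening: 0.004
```

Run:
```python
from h import *
print(np.round(arm.state()['joint_pos'],2))
plan([(W(-60,230),RT(28),5),(W(-140,170),RT(50),5),(W(-140,32),RT(50),5)])
```

```text
[ 0.75  0.68 -1.24  1.82  0.56  1.06  2.49]
t 9.95 pos [529.3  80.6 231.7] F [ 0.4  0.8 -0.2] box [ 81.   4. 232.]
[[0,[-0.44,-0.46,-2.75],[-1.5,-3.6,0.6]],[0,[-0.62,-0.38,-2.73],[-1.5,-3.6,0.6]],[0,[-0.79,-0.3,-2.69],[-1.5,-3.6,0.6]],[0,[-0.96,-0.23,-2.64],[-1.5,-3.6,0.6]],[0,[-1.13,-0.15,-2.58],[-1.5,-3.6,0.6]]]
[[0,[0.31,-0.0,-1.98],[0.0,-4.4,0.0]],[0,[0.16,-0.0,-1.99],[0.0,-4.4,0.0]],[0,[0.0,-0.0,-2.0],[0.0,-4.4,0.0]],[0,[-0.15,-0.0,-1.99],[0.0,-4.4,0.0]],[0,[-0.3,-0.0,-1.98],[0.0,-4.4,0.0]]]
[[0,[1.77,0.0,-2.11],[0.0,0.0,0.0]],[0,[1.77,0.0,-2.11],[0.0,0.0,0.0]],[0,[1.77,0.0,-2.11],[0.0,0.0,0.0]],[0,[1.77,0.0,-2.11],[0.0,0.0,0.0]],[0,[1.77,0.0,-2.11],[0.0,0.0,0.0]]]
```

j7 is near its limit, so I'm taking the half-turned tool orientation while travelling.

Run:
```python
from h import *
plan([(W(40,240),RT(5,-1),25)])
```

```text
t 9.95 pos [529.3  80.6 231.7] F [ 0.4  0.8 -0.2] box [ 81.   4. 232.]
[[0,[-0.06,-0.04,-0.15],[6.9,0.1,-0.3]],[0,[-0.06,-0.06,-0.15],[6.9,0.1,-0.3]],[0,[-0.06,-0.07,-0.14],[6.9,0.1,-0.3]],[0,[-0.06,-0.09,-0.13],[6.9,0.1,-0.3]],[0,[-0.06,-0.1,-0.12],[6.9,0.1,-0.3]]]
[[0,[-0.06,-0.12,-0.11],[6.9,0.1,-0.3]],[0,[-0.06,-0.13,-0.09],[6.9,0.1,-0.3]],[0,[-0.06,-0.14,-0.07],[6.9,0.1,-0.3]],[0,[-0.05,-0.15,-0.06],[6.9,0.1,-0.3]],[0,[-0.05,-0.15,-0.04],[6.9,0.1,-0.3]]]
[[0,[-0.05,-0.16,-0.02],[6.9,0.1,-0.3]],[0,[-0.05,-0.16,-0.0],[6.9,0.1,-0.3]],[0,[-0.05,-0.16,0.02],[6.9,0.1,-0.3]],[0,[-0.05,-0.16,0.04],[6.9,0.1,-0.3]],[0,[-0.05,-0.15,0.06],[6.9,0.1,-0.3]]]
[[0,[-0.05,-0.14,0.07],[6.9,0.1,-0.3]],[0,[-0.05,-0.13,0.09],[6.9,0.1,-0.3]],[0,[-0.05,-0.12,0.1],[6.9,0.1,-0.3]],[0,[-0.05,-0.11,0.12],[6.9,0.1,-0.3]],[0,[-0.05,-0.09,0.13],[6.9,0.1,-0.3]]]
[[0,[-0.05,-0.08,0.14],[6.9,0.1,-0.3]],[0,[-0.05,-0.06,0.15],[6.9,0.1,-0.3]],[0,[-0.05,-0.04,0.16],[6.9,0.1,-0.3]],[0,[-0.05,-0.02,0.16],[6.9,0.1,-0.3]],[0,[-0.05,-0.0,0.16],[6.9,0.1,-0.3]]]
```

Call:
jog_arm(
  series=[
    [0,[0,0,0],[8.5,0,-0.3]],
    [0,[0,0,0],[8.5,0,-0.3]],
    [0,[0,0,0],[8.5,0,-0.3]],
    [0,[0,0,0],[8.5,0,-0.3]],
    [0,[0,0,0],[8.5,0,-0.3]],
  ],
)

```text
time: 10.45
position: [529.3, 80.9, 231.2]
eef_rot: [[0.029, -0.739, 0.673], [0.161, 0.668, 0.726], [-0.986, 0.087, 0.139]]
force: [-0.2, -0.7, -0.3]
opening: 0.002
```

Call:
jog_arm(
  series=[
    [0,[0,0,0],[8.5,0,-0.3]],
    [0,[0,0,0],[8.5,0,-0.3]],
    [0,[0,0,0],[8.5,0,-0.3]],
    [0,[0,0,0],[8.5,0,-0.3]],
    [0,[0,0,0],[8.5,0,-0.3]],
  ],
)

```text
time: 10.95
position: [529.3, 81.0, 231.3]
eef_rot: [[0.04, -0.089, 0.995], [0.138, 0.987, 0.083], [-0.99, 0.134, 0.052]]
force: [-0.4, 0.4, -0.1]
opening: 0.004
```

Call:
jog_arm(
  series=[
    [0,[0,0,0],[8.5,0,-0.3]],
    [0,[0,0,0],[8.5,0,-0.3]],
    [0,[0,0,0],[8.5,0,-0.3]],
    [0,[0,0,0],[8.5,0,-0.3]],
    [0,[0,0,0],[8.5,0,-0.3]],
  ],
)

```text
time: 11.45
position: [529.2, 81.0, 231.3]
eef_rot: [[0.033, 0.607, 0.794], [0.114, 0.787, -0.607], [-0.993, 0.111, -0.043]]
force: [-1.6, 0.7, 0.9]
opening: 0.009
```

Call:
jog_arm(
  series=[
    [0,[0,0,0],[8,0,-0.3]],
    [0,[0,0,0],[8,0,-0.3]],
    [0,[0,0,0],[8,0,-0.3]],
    [0,[0,0,0],[8,0,-0.3]],
    [0,[0,0,0],[8,0,-0.3]],
  ],
)

```text
time: 11.95
position: [529.2, 81.0, 231.3]
eef_rot: [[0.012, 0.976, 0.218], [0.1, 0.216, -0.971], [-0.995, 0.033, -0.095]]
force: [-0.2, -0.2, 0.7]
opening: 0.004
```

Run:
```python
from h import *
print(np.round(arm.state()['joint_pos'],2))
plan([(W(-60,230),RT(25,-1),5),(W(-140,170),RT(50,-1),5),(W(-140,32),RT(50,-1),5)])
```

```text
[ 0.24  0.39 -0.52  1.85  0.12  0.92 -0.1 ]
t 11.95 pos [529.2  81.  231.3] F [-0.2 -0.2  0.7] box [ 81.   4. 231.]
[[0,[-0.25,-0.12,2.82],[0.8,3.9,-0.2]],[0,[-0.44,-0.08,2.79],[0.8,3.9,-0.2]],[0,[-0.63,-0.04,2.76],[0.8,3.9,-0.2]],[0,[-0.81,-0.0,2.71],[0.8,3.9,-0.2]],[0,[-0.99,0.04,2.65],[0.8,3.9,-0.2]]]
[[0,[0.41,0.0,1.96],[-0.0,5.0,0.0]],[0,[0.24,0.0,1.99],[-0.0,5.0,0.0]],[0,[0.07,0.0,2.0],[-0.0,5.0,0.0]],[0,[-0.11,0.0,2.0],[-0.0,5.0,0.0]],[0,[-0.28,0.0,1.98],[-0.0,5.0,0.0]]]
[[0,[1.77,-0.0,2.11],[0.0,0.0,0.0]],[0,[1.77,-0.0,2.11],[0.0,0.0,0.0]],[0,[1.77,-0.0,2.11],[0.0,0.0,0.0]],[0,[1.77,-0.0,2.11],[0.0,0.0,0.0]],[0,[1.77,-0.0,2.11],[0.0,0.0,0.0]]]
```

Call:
jog_arm(
  series=[
    [0,[-0.3,-0.1,2.8],[0.8,3.9,-0.2]],
    [0,[-0.5,-0.1,2.8],[0.8,3.9,-0.2]],
    [0,[-0.6,0,2.8],[0.8,3.9,-0.2]],
    [0,[-0.8,0,2.7],[0.8,3.9,-0.2]],
    [0,[-1.0,0,2.7],[0.8,3.9,-0.2]],
  ],
)

```text
time: 12.45
position: [555.4, -60.1, 230.5]
eef_rot: [[-0.069, 0.987, 0.143], [0.42, 0.159, -0.894], [-0.905, -0.002, -0.425]]
force: [0.6, 1.0, 0.7]
opening: 0.007
```

Call:
jog_arm(
  series=[
    [0,[0.4,0,2],[0,5,0]],
    [0,[0.2,0,2],[0,5,0]],
    [0,[0.1,0,2],[0,5,0]],
    [0,[-0.1,0,2],[0,5,0]],
    [0,[-0.3,0,2],[0,5,0]],
  ],
)

```text
time: 12.95
position: [568.0, -139.4, 169.1]
eef_rot: [[-0.124, 0.987, 0.1], [0.758, 0.159, -0.632], [-0.64, -0.003, -0.768]]
force: [0.3, 0.4, -0.2]
opening: 0.005
```

Run:
```python
from h import *
print(np.round(arm.state()['joint_pos'],2),np.round(arm.state()['eef_rot'],2).tolist())
plan([(W(-140,32),RT(50,-1),5)])
```

```text
[ 0.84  0.95 -0.57  1.4  -0.28  1.39  0.64] [[-0.12, 0.99, 0.1], [0.76, 0.16, -0.63], [-0.64, -0.0, -0.77]]
t 12.95 pos [ 568.  -139.4  169.1] F [ 0.3  0.4 -0.2] box [-142.   -2.  169.]
[[0,[1.79,-0.02,2.08],[0.0,-0.0,0.1]],[0,[1.79,-0.02,2.08],[0.0,-0.0,0.1]],[0,[1.79,-0.03,2.07],[0.0,-0.0,0.1]],[0,[1.79,-0.03,2.07],[0.0,-0.0,0.1]],[0,[1.8,-0.03,2.07],[0.0,-0.0,0.1]]]
```

Call:
jog_arm(
  series=[
    [0,[1.8,0,2.1],[0,0,0]],
    [0,[1.8,0,2.1],[0,0,0]],
    [0,[1.8,0,2.1],[0,0,0]],
    [0,[1.8,0,2.1],[0,0,0]],
    [0,[1.6,0,1.9],[0,0,0]],
  ],
)

```text
time: 13.45
position: [567.0, -136.7, 32.5]
eef_rot: [[-0.126, 0.987, 0.1], [0.756, 0.161, -0.635], [-0.643, -0.004, -0.766]]
force: [-0.4, 0.6, -0.7]
opening: 0.007
```

Run:
```python
from h import *
f=arm.grab_frame('side');g=arm.grab_frame('scene');c=arm.camera_info('wrist');w=arm.grab_frame('wrist')
s=arm.state()
print('tip px',proj('side',[s['position']]),proj('scene',[s['position']]),proj('wrist',[W(-81,55,40),W(-81,55,-40),s['position']],c),'lip px side',proj('side',[W(-81,55,40),W(-81,55,-40)]))
a=cv2.resize(f[160:300,200:350],(400,373));b=cv2.resize(w,(400,300))
cv2.imwrite('pics/l1.png',np.hstack([a,np.vstack([b,np.zeros((73,400,3),np.uint8)])])[:,:,::-1])
plan([(W(-75,30),RT(50,-1),10)])
```

```text
tip px [[296.66207868 247.79636684]] [[252.42192306 178.12784217]] [[203.83834253 147.86462924]
 [363.28107528 148.25610502]
 [283.92211116 273.48166195]] lip px side [[267.09651427 231.30809706]
 [298.13045094 218.11172024]]
t 13.6 pos [ 566.5 -136.3   33.4] F [ 0.2  0.4 -0.3] box [-139.   -1.   33.]
[[0,[0.51,0.0,-0.38],[0.0,-0.0,0.1]],[0,[0.51,0.0,-0.38],[0.0,-0.0,0.1]],[0,[0.51,-0.0,-0.38],[0.0,-0.0,0.1]],[0,[0.51,-0.0,-0.38],[0.0,-0.0,0.1]],[0,[0.51,-0.0,-0.38],[0.0,-0.0,0.1]]]
[[0,[0.51,-0.0,-0.38],[0.0,-0.0,0.1]],[0,[0.51,-0.0,-0.38],[0.0,-0.0,0.1]],[0,[0.51,-0.0,-0.38],[0.0,-0.0,0.1]],[0,[0.51,-0.0,-0.38],[0.0,-0.0,0.1]],[0,[0.51,-0.0,-0.39],[0.0,-0.0,0.1]]]
```

View pics/l1.png

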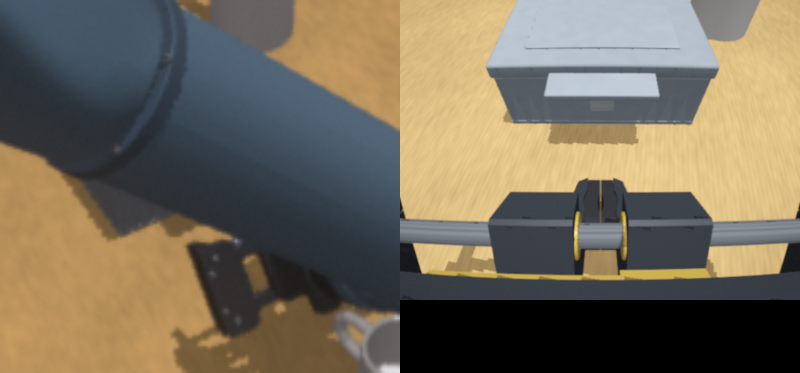

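The wrist view shows the lip end at rows ~135 and columns 204–361, against the predicted row 148. The lip is therefore a few mm further on than I estimated.

Run:
```python
from h import *
w=cv2.cvtColor(cv2.imread('pics/l1.png')[:300,400:],cv2.COLOR_BGR2GRAY)
print(w[68:112,175].tolist())
for v in (133,136,139):
    for z in (55,60): print(v,z,[box(q).round(1).tolist() for q in plane('wrist',[(204,v),(361,v)],z)])
# box-front bottom edge on the table, and lid top front edge
print([box(q).round(1).tolist() for q in plane('wrist',[(515-400)*1.4+1j*0 and ((515-400)*1.4,122*1.4),((693-400)*1.4,122*1.4)],0)])
print([box(q).round(1).tolist() for q in plane('wrist',[((490-400)*1.4,66*1.4),((715-400)*1.4,66*1.4)],67.5)])
```

```text
[98, 95, 93, 93, 112, 173, 198, 200, 200, 200, 200, 201, 201, 200, 201, 201, 202, 202, 202, 202, 202, 203, 204, 204, 204, 203, 198, 181, 139, 103, 95, 92, 90, 90, 90, 91, 91, 92, 92, 92, 92, 91, 91, 92]
133 55 [[-68.2, 40.9, 55.0], [-67.8, -42.3, 55.0]]
133 60 [[-73.5, 39.2, 60.0], [-73.1, -40.7, 60.0]]
136 55 [[-70.5, 40.6, 55.0], [-70.1, -42.0, 55.0]]
136 60 [[-75.7, 38.9, 60.0], [-75.3, -40.4, 60.0]]
139 55 [[-72.7, 40.2, 55.0], [-72.3, -41.7, 55.0]]
139 60 [[-77.9, 38.6, 60.0], [-77.4, -40.2, 60.0]]
[[-47.4, 84.4, 0.0], [-46.3, -89.9, 0.0]]
[[-49.2, 84.3, 67.5], [-48.4, -86.3, 67.5]]
```

```bash
echo 'C=C+7.5*ex' >> h.py
python3 - <<'E'
from h import *
H=(55,55)
w=[(W(-75,29),RT(50,-1),10)]
plan(w)
print('box tip after creeping; arc plan:')
for f in range(0,111,10):
    a=np.radians(f)
    if f<=40: x,z=55-136*np.cos(a)+6,55+136*np.sin(a)-17
    else: x,z=55-120*np.cos(a)-5.8,55+120*np.sin(a)-6.9
    print(f,round(x),round(z))
E
```

```text
t 13.6 pos [ 566.5 -136.3   33.4] F [ 0.2  0.4 -0.3] box [-146.   -1.   33.]
[[0,[0.58,0.0,-0.42],[0.0,-0.0,0.1]],[0,[0.58,0.0,-0.42],[0.0,-0.0,0.1]],[0,[0.58,0.0,-0.42],[0.0,-0.0,0.1]],[0,[0.58,-0.0,-0.42],[0.0,-0.0,0.1]],[0,[0.58,-0.0,-0.42],[0.0,-0.0,0.1]]]
[[0,[0.58,-0.0,-0.42],[0.0,-0.0,0.1]],[0,[0.58,-0.0,-0.43],[0.0,-0.0,0.1]],[0,[0.58,-0.0,-0.43],[0.0,-0.0,0.1]],[0,[0.58,-0.0,-0.43],[0.0,-0.0,0.1]],[0,[0.58,-0.0,-0.43],[0.0,-0.0,0.1]]]
box tip after creeping; arc plan:
0 -75 38
10 -73 62
20 -67 85
30 -57 106
40 -43 125
50 -28 140
60 -11 152
70 8 161
80 28 166
90 49 168
100 70 166
110 90 161
```

Call:
jog_arm(
  series=[
    [0,[0.6,0,-0.45],[0,0,0]],
    [0,[0.6,0,-0.45],[0,0,0]],
    [0,[0.6,0,-0.45],[0,0,0]],
    [0,[0.6,0,-0.45],[0,0,0]],
    [0,[0.6,0,-0.45],[0,0,0]],
  ],
)

```text
time: 14.1
position: [561.8, -98.9, 33.5]
eef_rot: [[-0.124, 0.987, 0.103], [0.757, 0.161, -0.633], [-0.642, -0.001, -0.767]]
force: [0.3, 0.2, 0.3]
opening: 0.002
```

Call:
jog_arm(
  series=[
    [0,[0.6,0,-0.4],[0,0,0]],
    [0,[0.6,0,-0.4],[0,0,0]],
    [0,[0.6,0,-0.4],[0,0,0]],
    [0,[0.5,0,-0.4],[0,0,0]],
    [0,[0.5,0,-0.4],[0,0,0]],
  ],
)

```text
time: 14.6
position: [556.2, -65.3, 30.3]
eef_rot: [[-0.124, 0.987, 0.102], [0.757, 0.161, -0.633], [-0.641, -0.001, -0.767]]
force: [0.5, 0.9, -1.0]
opening: 0.004
```

```bash
cat > arc.py <<'E'
import sys
from h import *
def T(f):
    a=np.radians(f)
    if f<=40: return W(55-136*np.cos(a)+6,55+136*np.sin(a)-17)
    return W(55-120*np.cos(a)-5.8,55+120*np.sin(a)-6.9)
fs=[float(v) for v in sys.argv[1:]]
plan([(T(f),RT(50,-1),5) for f in fs])
E
python3 arc.py 3 13 25 38
```

```text
t 14.6 pos [556.2 -65.3  30.3] F [ 0.5  0.9 -1. ] box [-75.  -1.  30.]
[[0,[-0.19,-0.02,-0.23],[0.1,-0.0,0.1]],[0,[-0.19,-0.02,-0.23],[0.1,-0.0,0.1]],[0,[-0.19,-0.02,-0.23],[0.1,-0.0,0.1]],[0,[-0.19,-0.02,-0.23],[0.1,-0.0,0.1]],[0,[-0.19,-0.02,-0.23],[0.1,-0.0,0.1]]]
[[0,[-0.25,-0.0,-0.4],[0.0,0.0,0.0]],[0,[-0.25,-0.0,-0.4],[0.0,0.0,0.0]],[0,[-0.25,-0.0,-0.4],[0.0,0.0,0.0]],[0,[-0.25,-0.0,-0.4],[0.0,0.0,0.0]],[0,[-0.25,-0.0,-0.4],[0.0,0.0,0.0]]]
[[0,[-0.2,-0.0,-0.53],[0.0,0.0,0.0]],[0,[-0.2,-0.0,-0.53],[0.0,0.0,0.0]],[0,[-0.2,-0.0,-0.53],[0.0,0.0,0.0]],[0,[-0.2,-0.0,-0.53],[0.0,0.0,0.0]],[0,[-0.2,-0.0,-0.53],[0.0,0.0,0.0]]]
[[0,[-0.09,0.0,-0.61],[0.0,0.0,0.0]],[0,[-0.09,0.0,-0.61],[0.0,0.0,0.0]],[0,[-0.09,0.0,-0.61],[0.0,0.0,0.0]],[0,[-0.09,0.0,-0.61],[0.0,0.0,0.0]],[0,[-0.09,0.0,-0.61],[0.0,0.0,0.0]]]
```

Call:
jog_arm(
  series=[
    [0,[-0.2,0,-0.23],[0,0,0]],
    [0,[-0.2,0,-0.23],[0,0,0]],
    [0,[-0.2,0,-0.23],[0,0,0]],
    [0,[-0.2,0,-0.23],[0,0,0]],
    [0,[-0.2,0,-0.23],[0,0,0]],
  ],
)

```text
time: 15.1
position: [556.5, -66.4, 45.9]
eef_rot: [[-0.124, 0.987, 0.102], [0.757, 0.16, -0.633], [-0.642, -0.001, -0.767]]
force: [-0.1, 0.8, -1.3]
opening: 0.003
```

Call:
jog_arm(
  series=[
    [0,[-0.25,0,-0.4],[0,0,0]],
    [0,[-0.25,0,-0.4],[0,0,0]],
    [0,[-0.25,0,-0.4],[0,0,0]],
    [0,[-0.25,0,-0.4],[0,0,0]],
    [0,[-0.25,0,-0.4],[0,0,0]],
  ],
)

```text
time: 15.6
position: [555.8, -62.7, 69.5]
eef_rot: [[-0.124, 0.987, 0.102], [0.757, 0.161, -0.633], [-0.641, -0.001, -0.767]]
force: [0.1, -0.2, -0.8]
opening: 0.007
```

```bash
python3 - <<'E'
from h import *
w=arm.grab_frame('wrist');g=arm.grab_frame('scene')
cv2.imwrite('pics/l2.png',np.hstack([cv2.resize(g[130:290,200:400],(400,320)),cv2.resize(w,(400,320))])[:,:,::-1])
E
python3 arc.py 25 40 55 70
```

```text
t 15.7 pos [556.1 -62.7  69.8] F [ 0.1 -0.4 -0.7] box [-72.  -1.  70.]
[[0,[-0.18,-0.02,-0.52],[0.1,-0.0,0.1]],[0,[-0.18,-0.03,-0.52],[0.1,-0.0,0.1]],[0,[-0.18,-0.03,-0.52],[0.1,-0.0,0.1]],[0,[-0.18,-0.03,-0.52],[0.1,-0.0,0.1]],[0,[-0.18,-0.03,-0.52],[0.1,-0.0,0.1]]]
[[0,[-0.09,0.0,-0.7],[0.0,0.0,0.0]],[0,[-0.09,0.0,-0.7],[0.0,0.0,0.0]],[0,[-0.09,0.0,-0.7],[0.0,0.0,0.0]],[0,[-0.09,0.0,-0.7],[0.0,0.0,0.0]],[0,[-0.09,0.0,-0.7],[0.0,0.0,0.0]]]
[[0,[0.09,-0.0,-0.62],[0.0,0.0,0.0]],[0,[0.09,-0.0,-0.62],[0.0,0.0,0.0]],[0,[0.09,-0.0,-0.62],[0.0,0.0,0.0]],[0,[0.09,-0.0,-0.62],[0.0,0.0,0.0]],[0,[0.09,-0.0,-0.62],[0.0,0.0,0.0]]]
[[0,[0.24,0.0,-0.58],[0.0,0.0,0.0]],[0,[0.24,0.0,-0.58],[0.0,0.0,0.0]],[0,[0.24,0.0,-0.58],[0.0,0.0,0.0]],[0,[0.24,0.0,-0.58],[0.0,0.0,0.0]],[0,[0.24,0.0,-0.58],[0.0,0.0,0.0]]]
```

View pics/l2.png

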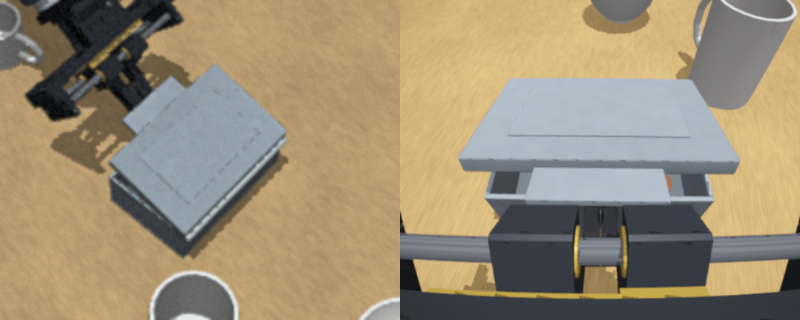

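The lid is rising on the fingertip under the lip, and the mug stands clear at upper right. I'm following the arc.

Call:
jog_arm(
  series=[
    [0,[-0.18,0,-0.52],[0,0,0]],
    [0,[-0.18,0,-0.52],[0,0,0]],
    [0,[-0.18,0,-0.52],[0,0,0]],
    [0,[-0.18,0,-0.52],[0,0,0]],
    [0,[-0.18,0,-0.52],[0,0,0]],
  ],
)

```text
time: 16.2
position: [554.2, -52.8, 95.3]
eef_rot: [[-0.124, 0.987, 0.102], [0.757, 0.161, -0.633], [-0.641, -0.001, -0.768]]
force: [-0.2, 0.5, -0.6]
opening: 0.004
```

Call:
jog_arm(
  series=[
    [0,[-0.1,0,-0.7],[0,0,0]],
    [0,[-0.1,0,-0.7],[0,0,0]],
    [0,[-0.1,0,-0.7],[0,0,0]],
    [0,[-0.1,0,-0.7],[0,0,0]],
    [0,[-0.1,0,-0.7],[0,0,0]],
  ],
)

```text
time: 16.7
position: [551.2, -34.3, 125.3]
eef_rot: [[-0.125, 0.987, 0.102], [0.757, 0.161, -0.633], [-0.641, -0.001, -0.767]]
force: [1.2, 0.4, -0.7]
opening: 0.005
```

Call:
jog_arm(
  series=[
    [0,[0.1,0,-0.6],[0,0,0]],
    [0,[0.1,0,-0.6],[0,0,0]],
    [0,[0.1,0,-0.6],[0,0,0]],
    [0,[0.1,0,-0.6],[0,0,0]],
    [0,[0.1,0,-0.6],[0,0,0]],
  ],
)

```text
time: 17.2
position: [547.5, -11.6, 144.9]
eef_rot: [[-0.124, 0.987, 0.102], [0.757, 0.161, -0.633], [-0.641, -0.001, -0.767]]
force: [-0.2, 0.2, -0.4]
opening: 0.007
```

```bash
python3 - <<'E'
from h import *
w=arm.grab_frame('wrist');g=arm.grab_frame('scene')
cv2.imwrite('pics/l3.png',np.hstack([cv2.resize(g[130:290,200:400],(400,320)),cv2.resize(w,(400,320))])[:,:,::-1])
E
python3 arc.py 70 85 95 105
```

```text
t 17.3 pos [547.5 -11.1 145.4] F [ 0.3 -0.2  0.1] box [-20.  -1. 145.]
[[0,[0.23,-0.01,-0.6],[0.1,-0.0,0.1]],[0,[0.23,-0.01,-0.6],[0.1,-0.0,0.1]],[0,[0.23,-0.01,-0.6],[0.1,-0.0,0.1]],[0,[0.23,-0.01,-0.6],[0.1,-0.0,0.1]],[0,[0.23,-0.01,-0.6],[0.1,-0.0,0.1]]]
[[0,[0.38,-0.0,-0.5],[0.0,0.0,0.0]],[0,[0.38,-0.0,-0.5],[0.0,0.0,0.0]],[0,[0.38,-0.0,-0.5],[0.0,0.0,0.0]],[0,[0.38,-0.0,-0.5],[0.0,0.0,0.0]],[0,[0.38,-0.0,-0.5],[0.0,0.0,0.0]]]
[[0,[0.32,-0.0,-0.27],[0.0,0.0,0.0]],[0,[0.32,-0.0,-0.27],[0.0,0.0,0.0]],[0,[0.32,-0.0,-0.27],[0.0,0.0,0.0]],[0,[0.32,-0.0,-0.27],[0.0,0.0,0.0]],[0,[0.32,-0.0,-0.27],[0.0,0.0,0.0]]]
[[0,[0.36,0.0,-0.21],[0.0,0.0,0.0]],[0,[0.36,0.0,-0.21],[0.0,0.0,0.0]],[0,[0.36,0.0,-0.21],[0.0,0.0,0.0]],[0,[0.36,0.0,-0.21],[0.0,0.0,0.0]],[0,[0.36,0.0,-0.21],[0.0,0.0,0.0]]]
```

View pics/l3.png

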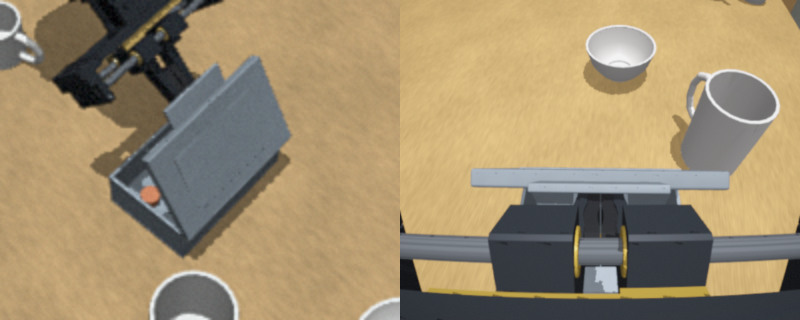

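The lid is at about 50°, steady on the finger, with the mug clear. I'm pushing on past vertical.

Call:
jog_arm(
  series=[
    [0,[0.23,0,-0.6],[0,0,0]],
    [0,[0.23,0,-0.6],[0,0,0]],
    [0,[0.23,0,-0.6],[0,0,0]],
    [0,[0.23,0,-0.6],[0,0,0]],
    [0,[0.23,0,-0.6],[0,0,0]],
  ],
)

```text
time: 17.8
position: [543.0, 16.2, 160.6]
eef_rot: [[-0.124, 0.987, 0.102], [0.757, 0.161, -0.633], [-0.641, -0.001, -0.767]]
force: [0.2, 0.3, 0.5]
opening: 0.005
```

Call:
jog_arm(
  series=[
    [0,[0.38,0,-0.5],[0,0,0]],
    [0,[0.38,0,-0.5],[0,0,0]],
    [0,[0.38,0,-0.5],[0,0,0]],
    [0,[0.38,0,-0.5],[0,0,0]],
    [0,[0.38,0,-0.5],[0,0,0]],
  ],
)

```text
time: 18.3
position: [538.2, 46.4, 167.4]
eef_rot: [[-0.124, 0.987, 0.102], [0.757, 0.161, -0.633], [-0.641, -0.001, -0.767]]
force: [0.5, 0.1, -0.3]
opening: 0.006
```

Call:
jog_arm(
  series=[
    [0,[0.32,0,-0.27],[0,0,0]],
    [0,[0.32,0,-0.27],[0,0,0]],
    [0,[0.32,0,-0.27],[0,0,0]],
    [0,[0.32,0,-0.27],[0,0,0]],
    [0,[0.32,0,-0.27],[0,0,0]],
  ],
)

```text
time: 18.8
position: [534.9, 66.8, 167.3]
eef_rot: [[-0.124, 0.987, 0.102], [0.757, 0.161, -0.633], [-0.641, -0.001, -0.767]]
force: [0.7, -0.2, -0.3]
opening: 0.005
```

Call:
jog_arm(
  series=[
    [0,[0.36,0,-0.21],[0,0,0]],
    [0,[0.36,0,-0.21],[0,0,0]],
    [0,[0.36,0,-0.21],[0,0,0]],
    [0,[0.36,0,-0.21],[0,0,0]],
    [0,[0.36,0,-0.21],[0,0,0]],
  ],
)

```text
time: 19.3
position: [531.6, 87.1, 163.8]
eef_rot: [[-0.124, 0.987, 0.102], [0.757, 0.161, -0.633], [-0.641, -0.001, -0.767]]
force: [-0.2, -1.0, 0.7]
opening: 0.01
```

```bash
python3 - <<'E'
from h import *
w=arm.grab_frame('wrist');g=arm.grab_frame('scene')
cv2.imwrite('pics/l4.png',np.hstack([cv2.resize(g[130:290,200:400],(400,320)),cv2.resize(w,(400,320))])[:,:,::-1])
E
python3 arc.py 110
```

```text
t 19.4 pos [531.3  87.5 163.9] F [ 0.7 -0.1  0.1] box [ 80.   1. 164.]
[[0,[0.2,0.01,-0.08],[0.1,-0.0,0.1]],[0,[0.2,0.01,-0.08],[0.1,-0.0,0.1]],[0,[0.2,0.01,-0.08],[0.1,-0.0,0.1]],[0,[0.2,0.01,-0.08],[0.1,-0.0,0.1]],[0,[0.2,0.01,-0.08],[0.1,-0.0,0.1]]]
```

View pics/l4.png

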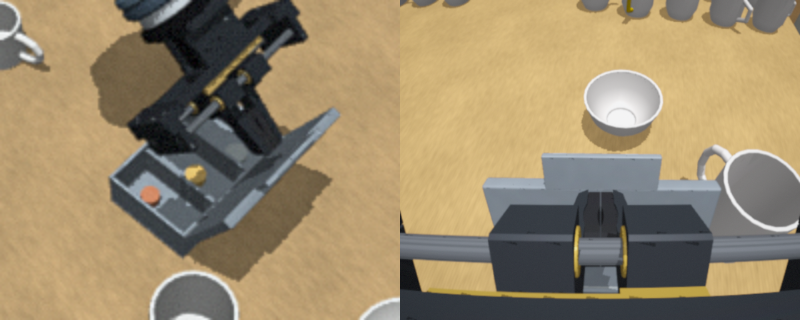

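The lid is past vertical and lying back, not touching the mug. I'm withdrawing the finger along the tool axis.

Call:
jog_arm(
  series=[
    [0,[-0.5,0,0.3],[0,0,0]],
    [0,[-1.5,0,0.5],[0,0,0]],
    [0,[-2,0,0.5],[0,0,0]],
    [0,[-3,0,0],[0,0,0]],
    [0,[-3,0,0],[0,0,0]],
  ],
)

```text
time: 19.9
position: [545.4, 1.2, 218.5]
eef_rot: [[-0.124, 0.987, 0.101], [0.757, 0.16, -0.633], [-0.641, -0.002, -0.767]]
force: [0.8, 0.1, -0.0]
opening: 0.003
```

Call:
jog_arm(
  series=[
    [0,[-3,0,0],[0,0,0]],
    [0,[-3,0,0],[0,0,0]],
    [0,[-2,0,0],[0,0,0]],
    [0,[0,0,0],[0,0,0]],
    [0,[0,0,0],[0,0,0]],
  ],
)

```text
time: 20.4
position: [555.1, -57.8, 268.9]
eef_rot: [[-0.124, 0.987, 0.102], [0.757, 0.16, -0.633], [-0.641, -0.001, -0.767]]
force: [0.1, 0.4, -0.2]
opening: 0.004
```

Run:
```python
from h import *
w=arm.grab_frame('wrist');g=arm.grab_frame('scene');s=arm.grab_frame('side')
def lip(f,y): a=np.radians(f); return W(55-136*np.cos(a),55.5+136*np.sin(a),y)
for f in (90,106,114.6): print(f,((proj('scene',[lip(f,40),lip(f,-40)])-[200,130])*2).round().tolist())
for n,I in (('scene',g),):
    hsv=cv2.cvtColor(I,cv2.COLOR_RGB2HSV);m=((hsv[...,1]<60)&(hsv[...,2]>60)).astype(np.uint8)
    k,l,st,ce=cv2.connectedComponentsWithStats(m)
    print(n,[ (st[i].tolist(),ce[i].round().tolist()) for i in range(1,k) if 300<st[i][4]<9000 and st[i][1]>100])
cv2.imwrite('pics/l5.png',np.hstack([cv2.resize(g[130:330,200:450],(400,320)),cv2.resize(w,(400,320))])[:,:,::-1])
cv2.imwrite('pics/l5.png',np.hstack([cv2.resize(g[130:290,200:400],(400,320)),cv2.resize(w,(400,320))])[:,:,::-1])
```

```text
90 [[276.0, 90.0], [223.0, 142.0]]
106 [[306.0, 115.0], [254.0, 168.0]]
114.6 [[321.0, 130.0], [270.0, 184.0]]
scene [([184, 130, 38, 35, 886], [200.0, 148.0]), ([254, 172, 116, 87, 4316], [305.0, 214.0]), ([274, 265, 61, 60, 2365], [298.0, 295.0]), ([375, 278, 63, 60, 2917], [406.0, 308.0])]
```

View pics/l5.png

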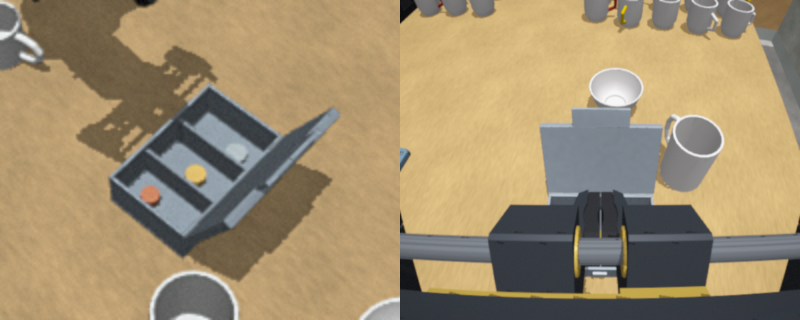

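The lid rests by itself in the same place with the finger away. Its lip is at about (320,130), which matches the 2.0 rad prediction of (321,130). The mug stands clear, and the bowl and cup blobs are unchanged. Handing in.

```bash
python3 -c "
from rig import arm
print(arm.hand_in(), arm.state()['time'])"
```

```text
the job is handed in; nothing more can be done
the job is handed in; nothing more can be done
```

The cash box is open, with its lid lying back on its stop by itself, and I've handed the job in at about 20.6 s on the robot's clock. The hand-in reports no verdict.

**What I did:** With the lid shut, I pushed the tall mug upright along the table with the shut fingertips to about 150 mm along the box's -y (the limit is 118 mm). I then tilted a fingertip under the lip, lifted the lid along its arc past vertical to its stop, and withdrew. Contact forces read at the end of each move were under about 8 N.

**Last checks:**
- **Lid:** its lip sits where I predicted for 2.0 rad, and it did not move after the finger left.
- **Mug:** it is upright, has a visible gap to the lid, and did not move between the push and the final frame.
- **Bowl and cup:** both are at the same pixels in the scene images, within a pixel.

**What disagreed:**
- **Box position:** the two fixed cameras differed by about 8–10 mm. The wrist camera put the box 7.5 mm further along its +x than my first estimate, and I corrected for that before lifting. That makes the mug's position along the box's x uncertain by the same amount, but it was cleared along y.
- **Tool poses:** the first pushing tilt ran into a joint limit, and the first turn for the lip came close to two more. I changed the tool orientation both times, and nothing was touched.

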